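# Pry open the bell case and complete the set

## Robot

A 6-joint arm with a two-finger parallel gripper is mounted at the origin on the work surface. World frame = base frame: x ahead of the robot, y to its left, z up, the work surface at z = 0. Lengths are in mm, angles in rad, forces in N, time in s.
With the tool pointing down it reaches from about 350 to 875 mm from the base axis. Payload 4.2 kg.
Tool frame: the origin (TCP) lies midway between the tips of the shut fingers; the grasp point (between the pads) lies bot.hold_point_z behind it (bot.hold_point_z is the distance from the TCP to the grasp point, in mm); z points along the fingers, y is the direction in which the jaws open and shut (so a half turn about z gives the same grasp; the last joint's range is limited). The gripper opens to 85 mm and grips with 20 to 120 N. Pads are 22 mm wide; open, the fingers measure 114 mm over their backs; the gripper's body (76 mm by 85 mm) begins 54 mm behind the grasp point. The pads swing forward as they close: fully open they stand 13 mm farther back than shut.
Start: joints at [-0.896, 0.385, 0.008, 0, -1.194, -0.259], TCP at [252.464, -571.718, 231.312] pointing down, gripper open.
Joint ranges: [-3.14, 3.14], [-1.21, 2.06], [-1.07, 1.41], [-3.16, 2.05], [-2.99, -0.16], [-3.1, 3.1]. Speed limits (rad/s): [2.79, 2.79, 3.14, 3.14, 3.14, 3.14].

## Interface

Orientations are given as a rotation vector (axis times angle).
In Python, from bench import sense, imaging, bot gives the robot as it stands.
- The arm moves only by the tool arm_command, never from a script. Its arguments are lists of equal length, an entry for each row: "slide": the shift along the tool's x, y, z normalised to -1 to 1, where 1 is 0.5 m, a list of three; "turn": the turn, a rotation vector about the tool's x, y, z normalised to -1 to 1, where 1 is 60 degrees, a list of three; "grip": the gripper command: -1 is shut, 1 is fully open, values between are in proportion. A call has 1 to 20 rows; each row is the pose to reach, as a shift and turn from the pose commanded when the call began, along the tool's axes at that moment; what a row does not reach only later rows make up. A row lasts 1/10 s, in which the tool goes at most 50 mm and 8.59 degrees, less where a joint would pass 70% of its speed; a pose out of reach is approached as far as the arm can. A call with a number of a shift or a turn outside -1 to 1 is refused whole. A call with a gripper value outside its range is refused whole. The fingers move at their own pace and stop on an object; "squeeze" is the grip in N (left out, the last holds). Time passes only in rows, so rows that repeat a pose let the fingers close. It gives the time, the measured TCP pose, the force and the opening at its end, in the units of the state.
- sense(): the state, without advancing time (a new reading comes with each control period).
- imaging.capture(name): name is "side" or "top"; returns a dict with "color" (400x640x3 uint8, blue, green, red), "z_map" (400x640 float32, mm along the optical axis (not along the pixel's ray), 0 where there is no reading), "fx", "fy", "cx", "cy" (pixels), "eye" and "rotation" of the camera in the world. Camera axes: x right, y down, z forward; pixel columns grow to the right and rows downward; lengths in mm; the calibration is good to about 2 mm. A picture is of the moment at which its call begins.
- bot.close_job(): hands the job in, once; it reports no verdict.
The state is a dict: "time": time; "qpos": joint angles; "qvel": joint speeds; "joint_torque": joint torques, N m; "eef_pos": TCP position; "ee_rot": TCP orientation; "force": force on the tool from outside, world axes, zero at the start; "moment": the same for the moment, N m; "gripper_width": finger opening in mm.
Only numpy, scipy, OpenCV 4.12 (cv2) and the standard library are available. Lean on these libraries where they do the work, as an engineer would, in place of code of your own. Each camera call takes 0.05 s, during which the arm holds its last target.

## Task

Slip the steel blade of the blue-handled prying tool into the notch under the shut lid of the dark wooden case, lever the lid up with it (no fingers on the shut lid) and swing the lid back past upright so that it stays open. Lay the tool flat on its brown leather pad again, then stand the spare brass bell gently, upright, on the floor of the one empty compartment. Leave the two bells in the case and everything else on the bench as they are, and leave the case open.

Things in the scene. Friction and masses are not known exactly. Their poses are not given: they have to be found in the camera images.
- chest: Dark wooden case fixed to the bench, 130 (x) x 318 (y) x 110 mm high without its lid; walls and floor 8 mm. Origin: centre of its underside. Its own -x side is the front, where the lid opens (it faces roughly the robot's left, +y); +x is the hinge side. Inside, a row of three compartments along y; two hold a bell, one is empty but for a thin red felt disc.
- lid (a joint): Lid angle in rad: 0 shut, 1.57 upright, stop at 1.9. Flat dark wooden board 130 x 318 x 8 mm, 0.16 kg, flush with the case all round, no handle, brass disc on top. Hinged along the case's +x top edge; the hinge is stiff (0.15 N m of friction, about 3 N upwards at the blade to lift the lid), so it stays at any angle.
- lid_hinge (a point): Middle of the hinge line, 110 mm above the bench, at the underside of the lid; the axis runs along the case's y. The lid's free edge lies 130 mm from it.
- lid_edge (a point): Middle of the lid's free edge, at its underside (moves with the lid). Below it, when shut, a notch 100 mm wide and 14 mm high is cut right through the front wall's top edge (96 to 110 mm above the bench); a brass strip marks it. The blade goes in there, level, towards the hinge.
- cell0 (a point): Centre of the floor of the first compartment, 8 mm above the bench, 86 mm to the case's -y side of the middle one. Compartments are 81 mm (y) by 114 mm (x), parted by slats 32 mm high and 4 mm thick; beyond the outer slats there is a gap of 21 mm to the end walls, not for a bell.
- cell1 (a point): Centre of the floor of the middle compartment.
- cell2 (a point): Centre of the floor of the third compartment (86 mm to +y of the middle one).
- bell_a_mid (a point): A bell already in the case, centre of the bell, half-way up (44 mm above its foot); same shape as the spare bell.
- bell_b_mid (a point): The other bell already in the case, likewise.
- bell_mid (a point): Spare brass bell standing mouth down on the bench, 88 mm tall, about 0.28 kg: skirt 60 mm wide at the foot, narrowing to 26 mm at 40 mm height, then an upright round wooden handle 18 mm thick from 43 to 88 mm, to be gripped. This point is on its axis, half-way up (44 mm above its foot); z points up.
- pry_grip (a point): Prying tool, 0.15 kg, flat on its pad. This point: mid cross-section of the handle at the place to grip, 16 mm above the tool's flat underside. Own x points along the tool to the blade's tip, z up. Blue handle with brass ferrule, 24 mm wide, 32 mm high, from 75 mm behind this point to 35 mm in front of it.
- pry_tip (a point): Middle of the blade's tip edge, 115 mm in front of the grip point, 1.5 mm above the tool's underside. The flat steel blade, 32 mm wide and 3 mm thick, is flush with the underside and runs 80 mm from the handle to here.
- pad: Brown leather pad, 240 (x) x 90 (y) x 3 mm, fixed to the bench. Origin: centre of its underside; the tool lies along its x. Its centre is the place where the tool's grip point belongs.
- bowl_rim (a point): Bystander: copper bowl, 110 mm across, 50 mm high; centre of its mouth.
- hammer: Bystander: wooden-handled hammer 260 mm long, lying; origin in the middle of its length, underside; head to its +x.
- tin: Bystander: low yellow tin, 70 mm across, 50 mm high; centre of its underside.
- cup: Bystander: steel cup, 68 mm across, 80 mm high; centre of its underside.
- mug: Bystander: brass mug, 76 mm across, 90 mm high; centre of its underside.
- polish: Bystander: amber bottle, 60 mm across, 130 mm high; centre of its underside.
- stick: Bystander: brass candlestick, 80 mm across the foot, 100 mm high; centre of its underside.
There are look-alikes about, which are no part of the job. Leave any pink or turquoise look-alike of the part that bears bell_mid alone. Several things look just like the part that bears pry_grip: the one meant starts farthest to the robot's right.

How it is judged:
By the outcome, as a careful person would: the job done as asked, in the order asked, and still so for the second after the job is handed in, with the robot touching nothing.
It also fails if it takes over 72 s, if anything falls off the work surface, if the arm or the gripper's body presses on something with over 40 N, if the wrist force passes 120 N, or if a joint passes its speed limit or range.

## Working session

There is one attempt and no reset: what is moved stays moved. The work goes in short steps, Python scripts to look and compute and a tool call to move; the robot and the scene stay as the last step left them, time stands still between calls to the robot, and variables do not carry over. Pictures are saved under pics/ and viewed, and the job is handed in when it is done.

Besides the shell and the picture viewer there is one more tool, called as name(argument=value, ...) on one line, values as JSON. arm_command: Moves the arm, as the interface text tells. Scaled input: -1 to 1 covers 0.5 m each way for a shift and 60 degrees each way for a turn. Its arguments: {"type":"object","properties":{"slide":{"type":"array","items":{"type":"array","items":{"type":"number"}}},"turn":{"type":"array","items":{"type":"array","items":{"type":"number"}}},"grip":{"type":"array","items":{"type":"number"}},"squeeze":{"type":"number"}},"required":["slide","turn","grip"]}

```bash
ls; mkdir -p pics
python3 - <<'E'
from bench import sense, imaging, bot
import cv2,numpy as np
print(bot.hold_point_z, sense())
for n in("top","side"):
    c=imaging.capture(n); cv2.imwrite(f"pics/{n}0.png",c["color"]); print(n,c["fx"],c["fy"],c["cx"],c["cy"],c["eye"],c["rotation"])
    np.savez(f"{n}0.npz",**{k:np.array(v) for k,v in c.items()})
E
```

```text
pics
18.700000000000003 {'time': 0.0, 'qpos': array([-8.96373382e-01,  3.85531001e-01,  6.58833801e-03, -5.26164057e-04,
       -1.19398736e+00, -2.58589249e-01]), 'qvel': array([-1.50925214e-03,  1.81484177e-04, -1.31225102e-03,  6.45466276e-05,
        1.44249558e-03, -1.50539680e-04]), 'joint_torque': array([-1.01086483e-03, -3.92289627e+01,  1.88403511e+01,  4.18618441e+00,
       -4.70101790e-03, -4.05964244e-06]), 'eef_pos': array([ 252.24083064, -571.17992934,  230.21830809]), 'ee_rot': array([ 0.64808741, -3.07348188, -0.00333842]), 'force': array([-0.22702158,  0.04695584,  0.67926543]), 'moment': array([0.03275941, 0.0400556 , 0.06726492]), 'gripper_width': 85.36424846846829}
top 495.7915763236131 495.7915763236131 318.14143135147447 193.27577008992364 [ 1.64113353e+02 -1.42339267e+00  1.75571044e+03] [-2.12732459  2.1082675  -0.18137881]
side 503.3289087840747 503.3289087840747 321.07149963666535 202.26557270849875 [ 368.20725424 1064.53829242 1100.5546958 ] [-0.14454093  2.86277007 -1.22150155]
```

View pics/top0.png

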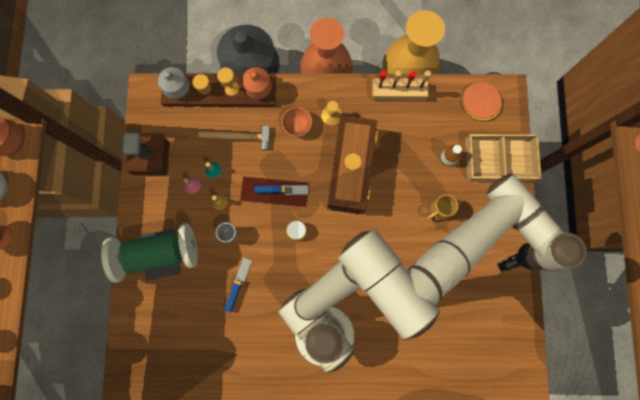

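View pics/side0.png

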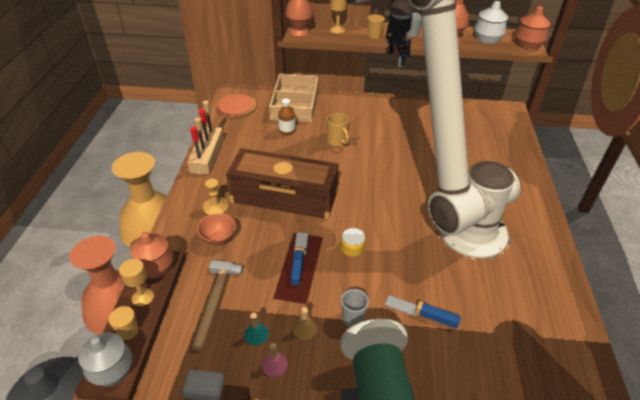

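```bash
cat > h.py <<'E'
import numpy as np,cv2
from scipy.spatial.transform import Rotation as R
def load(n): return dict(np.load(n+'.npz'))
def grab(n,save=None):
    from bench import imaging
    c=imaging.capture(n)
    if save: cv2.imwrite(f"pics/{save}.png",c["color"]); np.savez(save+'.npz',**{k:np.array(v) for k,v in c.items()})
    return c
def cloud(c):
    z=c["z_map"].astype(float); v,u=np.mgrid[0:400,0:640]
    P=np.stack([(u-c["cx"])/c["fx"]*z,(v-c["cy"])/c["fy"]*z,z],-1)
    W=P@R.from_rotvec(c["rotation"]).as_matrix().T+np.array(c["eye"]); W[z==0]=np.nan
    return W
def proj(c,p):
    q=R.from_rotvec(c["rotation"]).as_matrix().T@(np.array(p)-c["eye"])
    return q[0]/q[2]*c["fx"]+c["cx"],q[1]/q[2]*c["fy"]+c["cy"]
E
python3 - <<'E'
from h import *
t=load('top0');s=load('side0')
for c,pts in((t,[(275,190),(298,189),(258,189),(238,285),(353,161),(219,201),(222,205),(331,113),(297,230),(226,232),(300,240),(440,300)]),(s,[(300,262),(283,168),(305,315),(278,190)])):
    W=cloud(c)
    for u,v in pts: print(u,v,W[v,u].round(1))
a=cv2.resize(t["color"][90:260,170:400],None,fx=3.4,fy=3.4,interpolation=cv2.INTER_CUBIC);cv2.imwrite('pics/c1.png',a)
a=cv2.resize(s["color"][130:360,180:380],None,fx=2.6,fy=2.6,interpolation=cv2.INTER_CUBIC);cv2.imwrite('pics/c2.png',a)
E
```

```text
275 190 [496.  177.4  40.3]
298 189 [507.5  98.4   2.9]
258 189 [499.  237.6  40.7]
238 285 [165.1 298.3  21.3]
353 161 [583.9 -93.6 115.9]
219 201 [453.7 372.   48.2]
222 205 [443.7 366.3  22.5]
331 113 [774.9 -18.4  60.4]
297 230 [354.2  96.7  47.4]
226 232 [349.7 351.4   4.2]
300 240 [322.   87.1  22.2]
440 300 [ 121.4 -398.2    3. ]
300 262 [494.8 200.1  38.1]
283 168 [581.3 -86.9 123. ]
305 315 [457.8 393.3  79.9]
278 190 [588.3 -24.5  89.1]
```

View pics/c1.png

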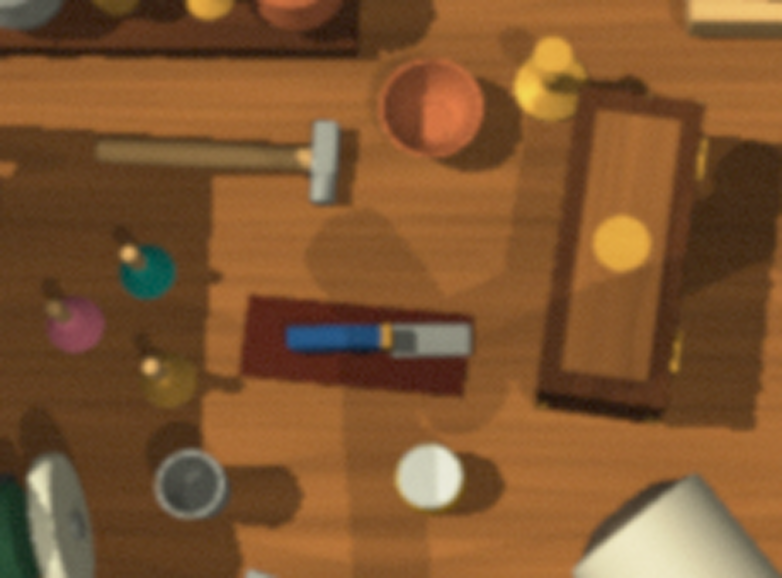

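View pics/c2.png

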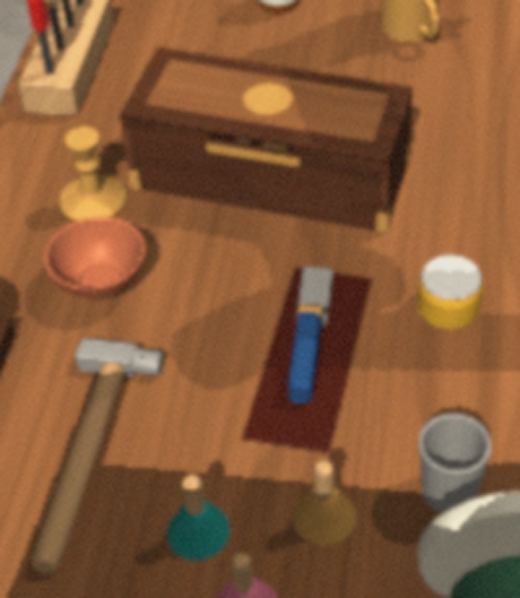

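Candidates for the tool: on the pad at top-view (275,190), and a second one at (238,285). The pad one is farther right (y≈177 vs 298), so that is the target. Bells: pink (193,185), turquoise (212,170), brass (219,201), and brass is the target. The crops confirm both choices. Next I'll fit the poses.

```bash
cat > meas.py <<'E'
from h import *
t=load('top0');s=load('side0')
for nm,c in(('top',t),('side',s)):
    W=cloud(c);X,Y,Z=W[...,0],W[...,1],W[...,2]
    hsv=cv2.cvtColor(c["color"],cv2.COLOR_BGR2HSV)
    # lid
    m=(Z>104)&(Z<130)&(X>400)&(X<800)&(Y>-250)&(Y<50)
    n,l,st,_=cv2.connectedComponentsWithStats(m.astype(np.uint8)); k=1+np.argmax(st[1:,4]); m=l==k
    m=cv2.morphologyEx(m.astype(np.uint8),cv2.MORPH_OPEN,np.ones((3,3)))>0
    p=W[m]; r=cv2.minAreaRect(p[:,:2].astype(np.float32)); print(nm,'lid',r,np.median(p[:,2]),p[:,2].std(), m.sum())
    # robust edges via ray-plane on z=118 of mask contour
    # tool
    b=(hsv[...,0]>95)&(hsv[...,0]<125)&(hsv[...,1]>120)&(X>420)&(X<560)&(Y>80)&(Y<280)
    p=W[b]; print(' handle n',b.sum(),'zmed',np.median(p[:,2]),cv2.minAreaRect(p[p[:,2]>28][:,:2].astype(np.float32)),np.median(p,0))
    st_=(hsv[...,1]<70)&(hsv[...,2]>90)&(X>420)&(X<560)&(Y>60)&(Y<180)
    p=W[st_]; print(' blade',st_.sum(),np.median(p,0),cv2.minAreaRect(p[:,:2].astype(np.float32)))
    # pad : dark red
    pd=((hsv[...,0]<6)|(hsv[...,0]>172))&(hsv[...,1]>130)&(hsv[...,2]<110)&(X>400)&(X<600)&(Y>40)&(Y<320)
    al=(pd|b|st_).astype(np.uint8); al=cv2.morphologyEx(al,cv2.MORPH_CLOSE,np.ones((7,7))); al=cv2.morphologyEx(al,cv2.MORPH_OPEN,np.ones((5,5)))
    n,l,stt,_=cv2.connectedComponentsWithStats(al);k=1+np.argmax(stt[1:,4]);mm=(l==k)
    vv,uu=np.nonzero(mm&(Z<12)); p=W[mm&(Z<10)]
    print(' pad',mm.sum(),cv2.minAreaRect(p[:,:2].astype(np.float32)),np.median(p[:,2]))
    # bell
    bm=(X>390)&(X<520)&(Y>330)&(Y<410)&(Z>8)
    p=W[bm]; 
    for lo,hi in((8,25),(25,45),(45,65),(65,95)):
        q=p[(p[:,2]>lo)&(p[:,2]<hi)]
        if len(q): print(' bell',lo,hi,len(q),q.min(0).round(),q.max(0).round(),np.median(q,0).round(1))
E
python3 meas.py
```

```text
top lid ((582.0408935546875, -96.00022888183594), (136.30458068847656, 321.3080749511719), 82.42548370361328) 118.78431732543845 3.897671880302329 3500
 handle n 180 zmed 33.79602550939126 ((500.5079650878906, 205.05259704589844), (24.051185607910156, 89.9173355102539), 0.33317142724990845) [500.36564407 203.98226716  33.79602551]
 blade 189 [506.88772745  98.50495437   5.97351826] ((505.2518310546875, 110.38430786132812), (95.79683685302734, 37.46558380126953), 89.93541717529297)
 pad 1227 ((498.4483642578125, 182.33511352539062), (232.4341583251953, 78.63966369628906), 85.18937683105469) 3.053260678032075
 bell 8 25 105 [395. 332.   8.] [504. 405.  25.] [448.9 366.8  13.3]
 bell 25 45 67 [438. 359.  25.] [479. 398.  45.] [452.9 374.4  33.9]
 bell 45 65 8 [452. 369.  47.] [458. 384.  63.] [455.2 373.8  51.2]
 bell 65 95 26 [450. 372.  68.] [464. 390.  93.] [457.6 377.8  87.1]
side lid ((581.6234130859375, -91.09182739257812), (142.62051391601562, 319.3128967285156), 81.97103881835938) 119.85259104340366 3.3719727886798396 3209
 handle n 269 zmed 35.603911732156575 ((502.2944641113281, 207.83935546875), (23.157489776611328, 99.39437103271484), 1.1152671575546265) [501.96759026 217.70391518  35.60391173]
 blade 183 [505.4566541   95.38767675   6.97705052] ((505.9241027832031, 111.64668273925781), (34.47949981689453, 96.85089111328125), 1.529208779335022)
 pad 1912 ((499.7802429199219, 183.01712036132812), (238.32418823242188, 83.10185241699219), 85.3841781616211) 4.577856771701363
 bell 8 25 171 [395. 345.   8.] [512. 410.  25.] [457.2 399.5  13.6]
 bell 25 45 155 [442. 373.  25.] [480. 405.  45.] [459.6 393.1  36.3]
 bell 45 65 32 [452. 382.  45.] [469. 396.  65.] [459.3 390.7  57. ]
 bell 65 95 74 [452. 376.  65.] [469. 394.  93.] [460.4 388.   84.1]
```

```bash
cat >> h.py <<'E'
def onplane(c,uv,z0):
    M=R.from_rotvec(c["rotation"]).as_matrix(); uv=np.atleast_2d(np.array(uv,float))
    d=np.c_[(uv[:,0]-c["cx"])/c["fx"],(uv[:,1]-c["cy"])/c["fy"],np.ones(len(uv))]@M.T
    return c["eye"]+d*((z0-c["eye"][2])/d[:,2])[:,None]
def box(c,img,corners3,col,s=1,off=(0,0)):
    p=np.array([[(a-o)*s+s/2-.5 for a,o in zip(proj(c,q),off)] for q in corners3]); cv2.polylines(img,[np.round(p*8).astype(np.int32)],True,col,1,cv2.LINE_AA,3)
def rect(cx,cy,yaw,lx0,lx1,ly0,ly1,z):
    a=np.deg2rad(yaw);X=np.array([np.cos(a),np.sin(a)]);Y=np.array([-X[1],X[0]])
    return [np.r_[np.array([cx,cy])+X*i+Y*j,z] for i,j in((lx0,ly0),(lx1,ly0),(lx1,ly1),(lx0,ly1))]
E
cat > ov.py <<'E'
from h import *
import sys
chest=(582,-93.5,-97.6); tool=(503,172,-88); pad=(499,182.5,-94.8); bell=(457,379)
exec(open('poses.txt').read()) if __import__('os').path.exists('poses.txt') else None
for n,(u0,v0,u1,v1),s in(('top',(170,100,400,240),3.4),('side',(210,130,350,350),2.7)):
    c=load(n+'0'); im=cv2.resize(c["color"][v0:v1,u0:u1],None,fx=s,fy=s,interpolation=cv2.INTER_CUBIC); o=(u0,v0)
    box(c,im,rect(*chest,-65,65,-159,159,118),(0,255,0),s,o); box(c,im,rect(*chest,-65,-65,-159,159,0),(0,255,0),s,o)
    box(c,im,rect(*pad,-120,120,-45,45,3),(255,255,0),s,o)
    box(c,im,rect(*tool,-75,35,-12,12,35),(0,255,255),s,o); box(c,im,rect(*tool,35,115,-16,16,6),(0,0,255),s,o)
    for z,r in((0,30),(88,9),(40,13)): box(c,im,[np.r_[bell[0]+r*np.cos(a),bell[1]+r*np.sin(a),z] for a in np.linspace(0,6.28,24)],(255,0,255),s,o)
    cv2.imwrite(f'pics/ov_{n}{sys.argv[1]}.png',im)
E
python3 ov.py 0
```

```text
(no output)
```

View pics/ov_top0.png

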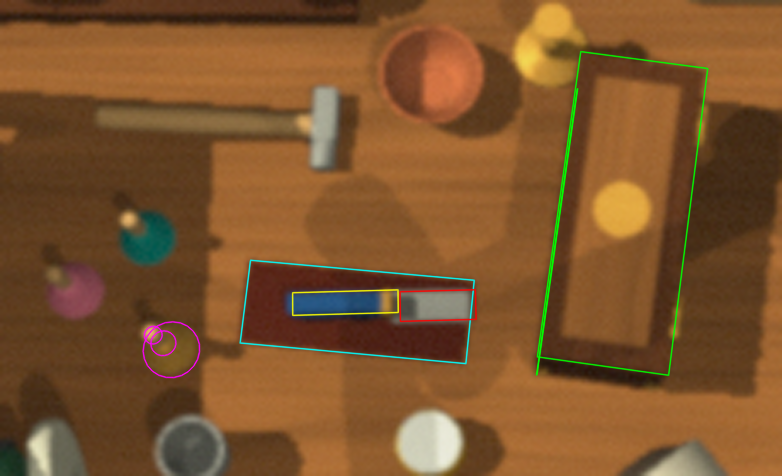

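View pics/ov_side0.png

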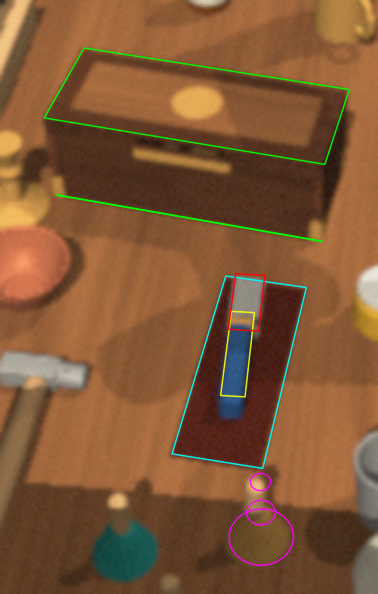

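```bash
echo 'tool=(501.5,176.5,-88); bell=(459,380.5)' > poses.txt; sed -i "s/(170,100,400,240),3.4/(195,150,315,220),6.5/;s/(210,130,350,350),2.7/(260,225,350,345),4.8/" ov.py; python3 ov.py 1
```

```text
(no output)
```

View pics/ov_top1.png

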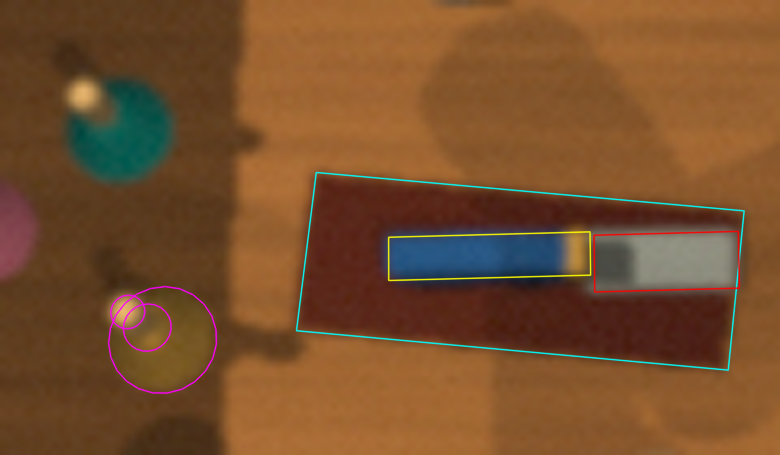

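View pics/ov_side1.png

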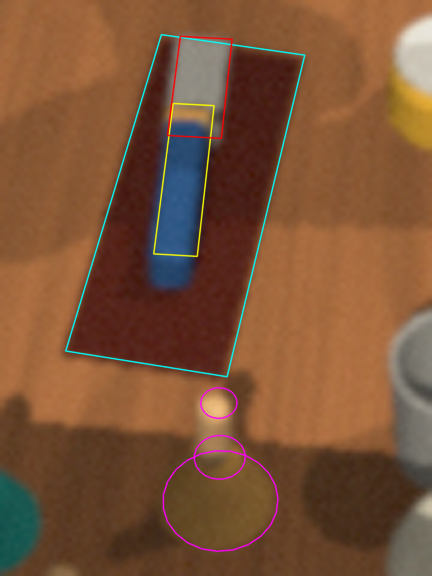

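```bash
cat >> h.py <<'E'
import json
def down(yaw):  # gripper down, tool x axis at world yaw (deg)
    return R.from_euler('z',yaw,degrees=True)*R.from_euler('x',180,degrees=True)
def getcmd():
    d=json.load(open('cmd.json')); return np.array(d[0]),R.from_rotvec(d[1])
def setcmd(p,r): json.dump([list(map(float,p)),list(map(float,r.as_rotvec()))],open('cmd.json','w'))
def step(p1,r1):
    p,r=getcmd(); return (r.inv().apply(np.array(p1)-p)/500).round(4),((r.inv()*r1).as_rotvec()/np.deg2rad(60)).round(4)
def applied(sl,tu):
    p,r=getcmd(); setcmd(p+r.apply(np.array(sl)*500),r*R.from_rotvec(np.array(tu)*np.deg2rad(60)))
E
python3 - <<'E'
from h import *
from bench import sense
s=sense();r=R.from_rotvec(s['ee_rot']);print(r.as_matrix().round(3))
x=r.as_matrix()[:,0];yaw=np.degrees(np.arctan2(x[1],x[0]));print(yaw)
setcmd([252.464,-571.718,231.312],down(yaw))
print((down(yaw).inv()*r).magnitude())
for y in(-89,91): print(y,step([501.5,176,160],down(y)))
E
```

```text
[[-0.915 -0.404 -0.001]
 [-0.404  0.915  0.002]
 [ 0.     0.002 -1.   ]]
-156.18720828762707
0.001936162759986774
-89 (array([-1.0595,  1.167 ,  0.1426]), array([ 0.    , -0.    , -1.1198]))
91 (array([-1.0595,  1.167 ,  0.1426]), array([-0.    , -0.    ,  1.8802]))
```

arm_command(slide=[[-0.53, 0.583, 0], [-0.53, 0.583, 0], [-0.53, 0.583, 0], [-0.53, 0.583, 0], [-0.53, 0.583, 0], [-0.53, 0.583, 0], [-0.53, 0.583, 0], [-0.53, 0.583, 0], [-0.53, 0.583, 0], [-0.53, 0.583, 0]], turn=[[0, 0, -0.56], [0, 0, -0.56], [0, 0, -0.56], [0, 0, -0.56], [0, 0, -0.56], [0, 0, -0.56], [0, 0, -0.56], [0, 0, -0.56], [0, 0, -0.56], [0, 0, -0.56]], grip=[1, 1, 1, 1, 1, 1, 1, 1, 1, 1])

```text
time: 1.1
eef_pos: [377.3, -197.0, 231.2]
ee_rot: [1.513, -2.753, -0.0]
force: [0.1, -0.6, 0.1]
gripper_width: 85.4
```

Run:
```python
from h import *
from bench import sense
applied([-.53,.583,0],[0,0,-.56]);s=sense();print(getcmd()[0],s['eef_pos'],s['qpos'],s['time'],((getcmd()[1].inv()*R.from_rotvec(s['ee_rot'])).as_rotvec()))
print(step([501.5,176,120],down(-89)),step([501.5,176,7],down(-89)))
```

```text
[ 377.21143476 -198.03989318  231.312     ] [ 377.28342757 -196.99876408  231.2302158 ] [-9.63874004e-02  3.74819456e-02 -4.46213617e-01 -9.38001984e-05
 -1.08737856e+00 -4.69121845e-01] 1.1 [-2.85245072e-04  5.19809917e-05 -3.20122248e-03]
(array([-0.7642,  0.1935,  0.2226]), array([ 0.    , -0.    , -0.5598])) (array([-0.7642,  0.1935,  0.4486]), array([ 0.    , -0.    , -0.5598]))
```

arm_command(slide=[[-0.764, 0.194, 0.06], [-0.764, 0.194, 0.06], [-0.764, 0.194, 0.06], [-0.764, 0.194, 0.06], [-0.764, 0.194, 0.06], [-0.764, 0.194, 0.06], [-0.764, 0.194, 0.06], [-0.764, 0.194, 0.06], [-0.764, 0.194, 0.2], [-0.764, 0.194, 0.28], [-0.764, 0.194, 0.32], [-0.764, 0.194, 0.32]], turn=[[0, 0, -0.56], [0, 0, -0.56], [0, 0, -0.56], [0, 0, -0.56], [0, 0, -0.56], [0, 0, -0.56], [0, 0, -0.56], [0, 0, -0.56], [0, 0, -0.56], [0, 0, -0.56], [0, 0, -0.56], [0, 0, -0.56]], grip=[1, 1, 1, 1, 1, 1, 1, 1, 1, 1, 0.4, 0.4], squeeze=100)

```text
time: 2.3
eef_pos: [498.6, 172.7, 66.5]
ee_rot: [2.229, -2.197, -0.004]
force: [-0.4, 0.4, 1.2]
gripper_width: 60.1
```

Run:
```python
from h import *
from bench import sense
applied([-.764,.194,.32],[0,0,-.56]);s=sense();print(getcmd()[0],s['eef_pos'],s['qpos'],s['time'],((getcmd()[1].inv()*R.from_rotvec(s['ee_rot'])).as_rotvec()))
print(step([501.5,176,7],down(-89)))
for n in('top','side'):
    c=grab(n,n+'1')
s=load('side1');a=cv2.resize(s["color"][180:330,220:400],None,fx=4,fy=4,interpolation=cv2.INTER_CUBIC);cv2.imwrite('pics/c3.png',a)
```

```text
[501.22047341 176.0653839   71.312     ] [498.55451198 172.66746455  66.5115335 ] [ 0.64068348  0.41013469 -0.43076896 -0.00108171 -0.74155437 -0.6253263 ] 2.3 [-0.00988715  0.00622626  0.00312126]
(array([ 1.000e-04, -6.000e-04,  1.286e-01]), array([0.    , 0.    , 0.0002]))
```

View pics/c3.png

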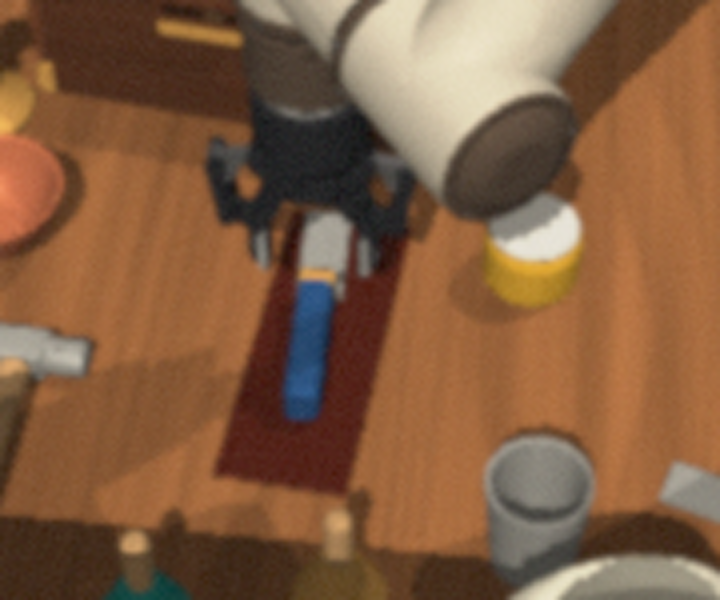

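Run:
```python
from h import *
from bench import sense
s=sense();print(s['eef_pos'],s['force'],s['time'])
for n in('side1','top1'):
    c=load(n);W=cloud(c)
    if n=='side1':
        for u,v in((345,235),(350,225),(338,222),(330,200),(360,210)): print(n,u,v,W[v,u].round())
    m=(W[...,0]>250)&(W[...,0]<470)&(W[...,1]>20)&(W[...,1]<200)&(W[...,2]>60)
    print(np.nanpercentile(W[m],[0,1,5,50],axis=0).round(), m.sum())
```

```text
[502.09777689 175.1516396   71.50988985] [0.22168343 0.35925596 0.50082968] 2.4
side1 345 235 [379.  98.  49.]
side1 350 225 [368. 358. 363.]
side1 338 222 [392. 368. 379.]
side1 330 200 [411. 334. 405.]
side1 360 210 [350. 339. 388.]
[[250. 112.  80.]
 [250. 116.  88.]
 [252. 161. 113.]
 [435. 185. 423.]] 817
[[250. 100.  61.]
 [251. 134. 123.]
 [255. 145. 173.]
 [310. 173. 567.]] 1050
```

View pics/top1.png

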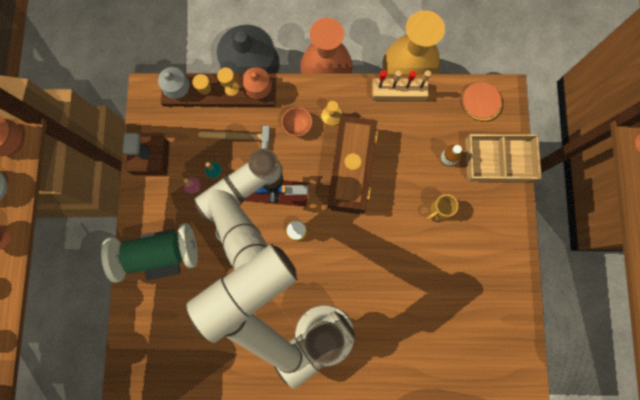

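arm_command(slide=[[0, 0, 0.04], [0, 0, 0.08], [0, 0, 0.11], [0, 0, 0.12], [0, 0, 0.128], [0, 0, 0.128], [0, 0, 0.128], [0, 0, 0.128], [0, 0, 0.128], [0, 0, 0.128], [0, 0, 0.128], [0, 0, 0.128], [0, 0, 0.128]], turn=[[0, 0, 0], [0, 0, 0], [0, 0, 0], [0, 0, 0], [0, 0, 0], [0, 0, 0], [0, 0, 0], [0, 0, 0], [0, 0, 0], [0, 0, 0], [0, 0, 0], [0, 0, 0], [0, 0, 0]], grip=[0.4, 0.4, 0.4, 0.4, 0.4, 0.4, -1, -1, -1, -1, -1, -1, -1], squeeze=100)

```text
time: 3.7
eef_pos: [501.8, 176.5, 8.4]
ee_rot: [-2.241, 2.199, -0.001]
force: [-0.8, -0.3, 6.4]
gripper_width: 22.8
```

Run:
```python
from h import *
from bench import sense
applied([0,0,.128],[0,0,0]);s=sense();print(getcmd()[0],s['eef_pos'],s['force'],s['time'],s['gripper_width'])
```

```text
[501.22047341 176.0653839    7.312     ] [501.7682131  176.50781035   8.41488392] [-0.76260702 -0.31108574  6.42121865] 3.7 22.751966203438066
```

Run:
```python
from h import *
print(step([501.5,176,120],down(-89)),step([611,124.5,120],down(-97.6)))
```

```text
(array([ 1.000e-04, -6.000e-04, -2.254e-01]), array([0.    , 0.    , 0.0002])) (array([ 0.107 , -0.2177, -0.2254]), array([0.    , 0.    , 0.1435]))
```

arm_command(slide=[[0, 0, -0.03], [0, 0, -0.09], [0, 0, -0.16], [0, 0, -0.2], [0.03, -0.06, -0.225], [0.06, -0.12, -0.225], [0.09, -0.18, -0.225], [0.107, -0.218, -0.225], [0.107, -0.218, -0.225], [0.107, -0.218, -0.225], [0.107, -0.218, -0.225]], turn=[[0, 0, 0], [0, 0, 0], [0, 0, 0], [0, 0, 0], [0, 0, 0.04], [0, 0, 0.08], [0, 0, 0.12], [0, 0, 0.1435], [0, 0, 0.1435], [0, 0, 0.1435], [0, 0, 0.1435]], grip=[-1, -1, -1, -1, -1, -1, -1, -1, -1, -1, -1])

```text
time: 4.8
eef_pos: [609.9, 124.7, 119.4]
ee_rot: [2.069, -2.362, -0.001]
force: [0.5, 0.6, -1.3]
gripper_width: 22.3
```

Run:
```python
from h import *
from bench import sense
applied([.107,-.218,-.225],[0,0,.1435])
for n in('top','side'): grab(n,n+'2')
s=sense();print(getcmd()[0],s['eef_pos'],s['force'],s['time'],s['gripper_width'])
for n,(u0,v0,u1,v1),k in(('side2',(210,130,370,280),4.8),('top2',(230,90,400,230),4.2)):
    c=load(n);a=cv2.resize(c["color"][v0:v1,u0:u1],None,fx=k,fy=k,interpolation=cv2.INTER_CUBIC)
    P=s['eef_pos'];T=(P[0],P[1],-97.6);zu=P[2]-5.4
    box(c,a,rect(*T,35,115,-16,16,zu),(0,0,255),k,(u0,v0)); box(c,a,rect(*T,-75,35,-12,12,zu+32),(0,255,255),k,(u0,v0))
    box(c,a,rect(582,-93.5,-97.6,-65,-65,-159,159,110),(0,255,0),k,(u0,v0));box(c,a,rect(582,-93.5,-97.6,-65,-65,-50,50,96),(0,255,0),k,(u0,v0))
    cv2.imwrite(f'pics/c4_{n}.png',a)
```

```text
[611.14909094 124.50038561 119.812     ] [610.14811357 124.98594898 119.88964309] [ 0.26794492  0.15455389 -0.59950573] 4.9 22.505798850355948
```

View pics/c4_side2.png

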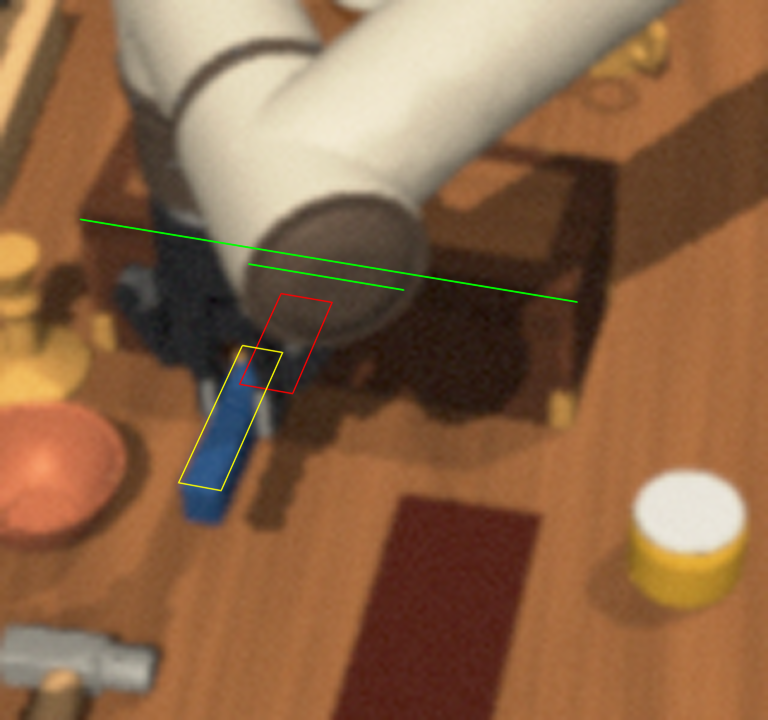

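View pics/c4_top2.png

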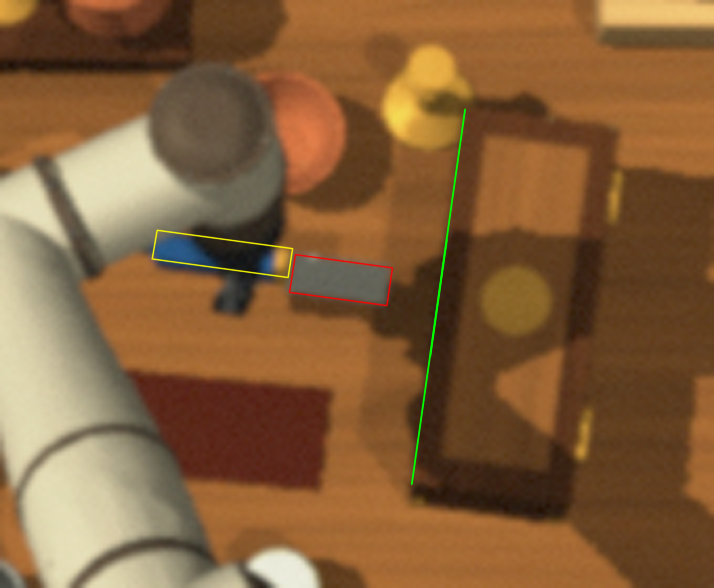

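Run:
```python
from h import *
c=load('top2');W=cloud(c)
P=np.array([610.15,124.99]);a=np.deg2rad(-97.6);X=np.array([np.cos(a),np.sin(a)]);Y=np.array([-X[1],X[0]])
D=W[...,:2]-P;A=D@X;B=D@Y;Z=W[...,2]
for lo,hi in((45,65),(65,85),(85,100),(100,112)):
    m=(A>lo)&(A<hi)&(abs(B)<11)&(Z>60);print(lo,hi,m.sum(),np.median(Z[m]).round(1),Z[m].std().round(1))
m=(A>-74)&(A<-48)&(abs(B)<9)&(Z>60);print('handle',m.sum(),np.median(Z[m]))
m=(A>150)&(A<280)&(abs(B)<100)&(Z>60);print('lid',np.median(Z[m]))
```

```text
45 65 40 116.5 68.1
65 85 37 117.9 4.0
85 100 26 114.8 4.4
100 112 24 116.9 3.0
handle 52 149.266763394426
lid 118.95748054514729
```

arm_command(slide=[[0, 0, 0.013], [0, 0, 0.026], [0, 0, 0.026], [0.03, 0, 0.026], [0.05, 0, 0.026], [0.07, 0, 0.026], [0.08, 0, 0.026], [0.09, 0, 0.026], [0.1, 0, 0.026], [0.11, 0, 0.026], [0.12, 0, 0.026], [0.13, 0, 0.026], [0.14, 0, 0.026], [0.15, 0, 0.026], [0.16, 0, 0.026], [0.16, 0, 0.026], [0.16, 0, 0.026]], turn=[[0, 0, 0], [0, 0, 0], [0, 0, 0], [0, 0, 0], [0, 0, 0], [0, 0, 0], [0, 0, 0], [0, 0, 0], [0, 0, 0], [0, 0, 0], [0, 0, 0], [0, 0, 0], [0, 0, 0], [0, 0, 0], [0, 0, 0], [0, 0, 0], [0, 0, 0]], grip=[-1, -1, -1, -1, -1, -1, -1, -1, -1, -1, -1, -1, -1, -1, -1, -1, -1])

```text
time: 6.6
eef_pos: [600.5, 45.1, 106.9]
ee_rot: [-2.069, 2.364, -0.0]
force: [-1.2, 0.2, -1.7]
gripper_width: 22.4
```

Run:
```python
from h import *
from bench import sense
applied([.16,0,.026],[0,0,0])
c=grab('top','top3'); grab('side','side3')
s=sense();print(getcmd()[0],s['eef_pos'],s['force'],s['moment'],s['time'],s['gripper_width'])
for n,(u0,v0,u1,v1),k in(('top3',(230,90,400,230),4.2),):
    c=load(n);a=cv2.resize(c["color"][v0:v1,u0:u1],None,fx=k,fy=k,interpolation=cv2.INTER_CUBIC)
    P=s['eef_pos'];T=(P[0],P[1],-97.6);zu=P[2]-5.4
    box(c,a,rect(*T,-75,35,-12,12,zu+32),(0,255,255),k,(u0,v0))
    cv2.imwrite(f'pics/c5_{n}.png',a)
```

```text
[600.57244345  45.20262695 106.812     ] [600.53018074  45.38051141 106.83530312] [ 0.43540189  0.26417012 -1.3962505 ] [0.01055088 0.04586414 0.03538018] 6.7 22.19185273640836
```

View pics/c5_top3.png

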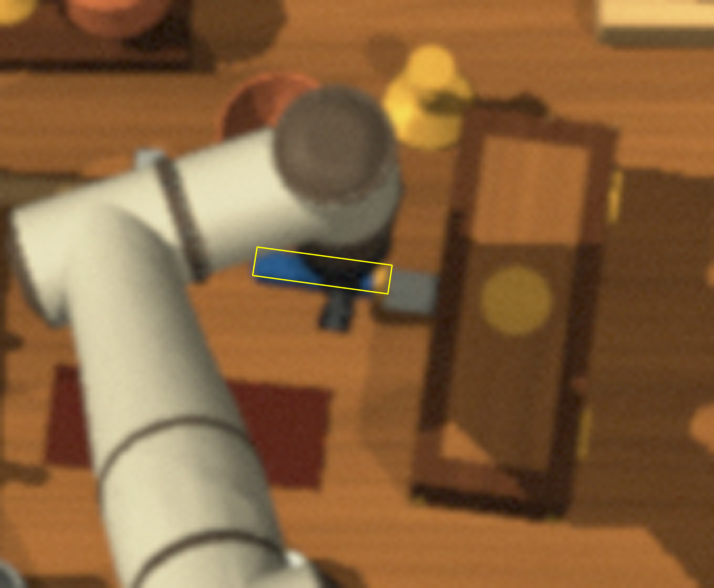

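arm_command(slide=[[0, 0, -0.008], [0, 0, -0.016], [0.001, 0, -0.028], [0.003, 0, -0.043], [0.006, 0, -0.059], [0.011, 0, -0.074], [0.017, 0, -0.088], [0.024, 0, -0.102], [0.033, 0, -0.115], [0.042, 0, -0.128], [0.053, 0, -0.139], [0.053, 0, -0.139], [0.053, 0, -0.139]], turn=[[0, 0, 0], [0, 0, 0], [0, 0, 0], [0, 0, 0], [0, 0, 0], [0, 0, 0], [0, 0, 0], [0, 0, 0], [0, 0, 0], [0, 0, 0], [0, 0, 0], [0, 0, 0], [0, 0, 0]], grip=[-1, -1, -1, -1, -1, -1, -1, -1, -1, -1, -1, -1, -1])

```text
time: 8.0
eef_pos: [597.1, 18.2, 176.8]
ee_rot: [2.069, -2.363, 0.002]
force: [-0.3, -0.5, -1.7]
gripper_width: 22.1
```

```bash
cat > lid.py <<'E'
from h import *
from bench import sense
import sys
k0=sys.argv[1]
for n in('top','side'): grab(n,n+k0)
s=sense();print(getcmd()[0],s['eef_pos'],s['force'],s['moment'],s['time'],s['gripper_width'])
a=np.deg2rad(-97.6);X=np.array([np.cos(a),np.sin(a)]);Y=np.array([-X[1],X[0]])
H=np.array([582,-93.5])+65*X
for n in('top'+k0,'side'+k0):
    W=cloud(load(n)); D=W[...,:2]-H; A=-(D@X);B=D@Y;Z=W[...,2]-110
    m=(abs(B)<158)&(A<140)&(A>-70)&(Z>15)&(Z<150)&(np.hypot(A,Z)<145)&(np.hypot(A,Z)>30)
    th=np.degrees(np.arctan2(Z[m],A[m]));print(n,m.sum(),np.percentile(th,[10,30,50,70,90]).round(1))
for n,(u0,v0,u1,v1),k in(('side'+k0,(210,110,370,260),3.6),('top'+k0,(240,90,400,230),3.6)):
    c=load(n);im=cv2.resize(c["color"][v0:v1,u0:u1],None,fx=k,fy=k,interpolation=cv2.INTER_CUBIC)
    P=s['eef_pos'];T=(P[0],P[1],-97.6);zu=P[2]-5.4
    box(c,im,rect(*T,35,115,-16,16,zu+3),(0,0,255),k,(u0,v0))
    cv2.imwrite(f'pics/l_{n}.png',im)
E
python3 -c "
from h import *
applied([.053,0,-.139],[0,0,0])"; python3 lid.py 4; python3 -c "
import cv2,numpy as np
a=cv2.imread('pics/l_side4.png');b=cv2.imread('pics/l_top4.png');h=min(a.shape[0],b.shape[0]);i=np.hstack([a[:h],b[:h]]);cv2.imwrite('pics/l4.png',cv2.resize(i,(800,int(800*h/i.shape[1]))))"
```

```text
[597.06892898  18.9352444  176.312     ] [596.99471833  18.48826838 176.39339831] [ 0.50156391  0.07698165 -2.00754832] [-0.00462436 -0.01373427 -0.04255303] 8.1 22.937504130097146
top4 2203 [47.6 49.7 51.1 53.2 57.4]
side4 414 [43.7 45.  45.4 46.3 48. ]
```

View pics/l4.png

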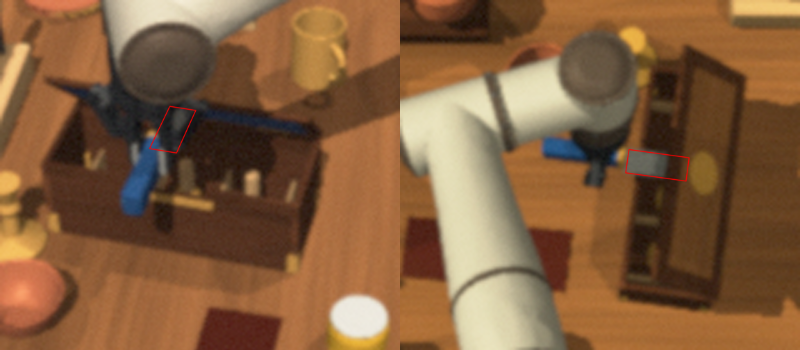

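arm_command(slide=[[0.011, 0, -0.011], [0.024, 0, -0.02], [0.037, 0, -0.029], [0.051, 0, -0.036], [0.066, 0, -0.042], [0.081, 0, -0.047], [0.096, 0, -0.05], [0.112, 0, -0.052], [0.127, 0, -0.053], [0.143, 0, -0.052], [0.158, 0, -0.05], [0.172, 0, -0.047], [0.172, 0, -0.047], [0.172, 0, -0.047]], turn=[[0, 0, 0], [0, 0, 0], [0, 0, 0], [0, 0, 0], [0, 0, 0], [0, 0, 0], [0, 0, 0], [0, 0, 0], [0, 0, 0], [0, 0, 0], [0, 0, 0], [0, 0, 0], [0, 0, 0], [0, 0, 0]], grip=[-1, -1, -1, -1, -1, -1, -1, -1, -1, -1, -1, -1, -1, -1])

```text
time: 9.5
eef_pos: [585.7, -66.8, 199.8]
ee_rot: [2.069, -2.363, 0.001]
force: [0.1, 0.6, -1.4]
gripper_width: 22.5
```

```bash
python3 -c "
from h import *
applied([.172,0,-.047],[0,0,0])"; python3 lid.py 5; python3 -c "
import cv2,numpy as np
a=cv2.imread('pics/l_side5.png');b=cv2.imread('pics/l_top5.png');h=min(a.shape[0],b.shape[0]);i=np.hstack([a[:h],b[:h]]);cv2.imwrite('pics/l5.png',cv2.resize(i,(800,int(800*h/i.shape[1]))))"
```

```text
[585.69903293 -66.30984616 199.812     ] [585.71429089 -66.40629373 199.8838761 ] [ 0.27776886  0.23890735 -0.69706537] [ 0.04605755  0.00498756 -0.00064193] 9.6 22.425474004622266
top5 1446 [ 76.4 104.  105.  105.7 107. ]
side5 2205 [ 97.9 101.8 103.5 104.7 106.3]
```

View pics/l5.png

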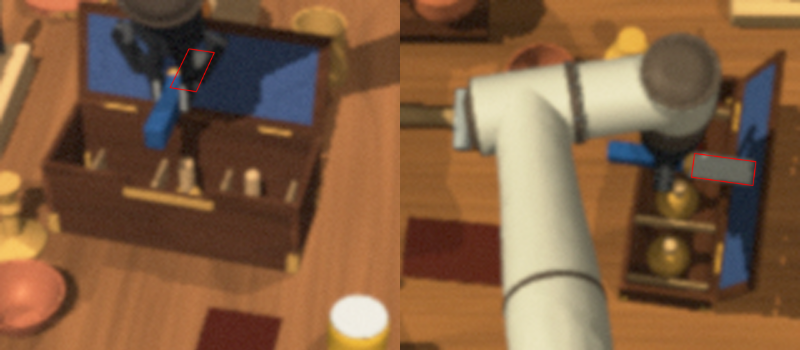

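Run:
```python
from h import *
for z in(200,60,9): print(step([499,182.5,z],down(-94.8)))
```

```text
(array([-4.703e-01,  2.377e-01, -4.000e-04]), array([ 0.    ,  0.    , -0.0466]))
(array([-0.4703,  0.2377,  0.2796]), array([ 0.    ,  0.    , -0.0466]))
(array([-0.4703,  0.2377,  0.3816]), array([ 0.    ,  0.    , -0.0466]))
```

arm_command(slide=[[-0.05, 0, 0], [-0.12, 0, 0], [-0.2, 0.03, 0], [-0.28, 0.09, 0], [-0.36, 0.15, 0], [-0.42, 0.2, 0.02], [-0.46, 0.23, 0.06], [-0.47, 0.238, 0.14], [-0.47, 0.238, 0.22], [-0.47, 0.238, 0.28], [-0.47, 0.238, 0.32], [-0.47, 0.238, 0.34], [-0.47, 0.238, 0.34], [-0.47, 0.238, 0.34]], turn=[[0, 0, 0], [0, 0, 0], [0, 0, 0], [0, 0, -0.02], [0, 0, -0.04], [0, 0, -0.047], [0, 0, -0.047], [0, 0, -0.047], [0, 0, -0.047], [0, 0, -0.047], [0, 0, -0.047], [0, 0, -0.047], [0, 0, -0.047], [0, 0, -0.047]], grip=[-1, -1, -1, -1, -1, -1, -1, -1, -1, -1, -1, -1, -1, -1])

```text
time: 11.0
eef_pos: [499.5, 183.0, 30.7]
ee_rot: [-2.127, 2.31, -0.001]
force: [0.2, -0.2, -1.6]
gripper_width: 22.5
```

Run:
```python
from h import *
from bench import sense
applied([-.47,.238,.34],[0,0,-.047])
for n in('top','side'): grab(n,n+'6')
s=sense();print(getcmd()[0],s['eef_pos'],s['force'],s['time'],s['gripper_width'])
P=s['eef_pos'];T=(P[0],P[1],-94.8);zu=P[2]-5.4; ims=[]
for n,(u0,v0,u1,v1),k in(('side6',(210,120,360,320),3),('top6',(215,90,405,260),3)):
    c=load(n);a=cv2.resize(c["color"][v0:v1,u0:u1],None,fx=k,fy=k,interpolation=cv2.INTER_CUBIC)
    box(c,a,rect(*T,35,115,-16,16,zu+3),(0,0,255),k,(u0,v0)); box(c,a,rect(*T,-75,35,-12,12,zu+32),(0,255,255),k,(u0,v0))
    box(c,a,rect(499,182.5,-94.8,-120,120,-45,45,3),(255,255,0),k,(u0,v0)); cv2.imwrite(f'pics/c6_{n}.png',a)
W=cloud(load('top6'));a=np.deg2rad(-94.8);X=np.array([np.cos(a),np.sin(a)]);Y=np.array([-X[1],X[0]]);D=W[...,:2]-P[:2];A=D@X;B=D@Y;Z=W[...,2]
for lo,hi in((38,55),(55,75),(75,95),(95,112),(-74,-50)):
    m=(A>lo)&(A<hi)&(abs(B)<11)&(Z<90)&(Z>10);print(lo,m.sum(),np.median(Z[m]))
```

```text
[498.81251891 182.36008303  29.812     ] [499.67797078 183.06876444  31.21948314] [-0.18887948 -0.16538523 -0.9752642 ] 11.1 22.466288110141207
38 28 28.514876107172654
55 34 29.933804404026205
75 34 28.817601038989437
95 30 26.92779116074155
-74 0 nan
  return _methods._mean(a, axis=axis, dtype=dtype,
  ret = ret.dtype.type(ret / rcount)
```

View pics/c6_side6.png

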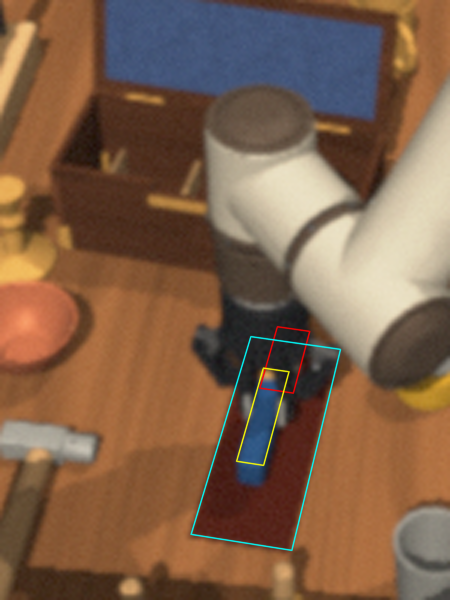

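View pics/c6_top6.png

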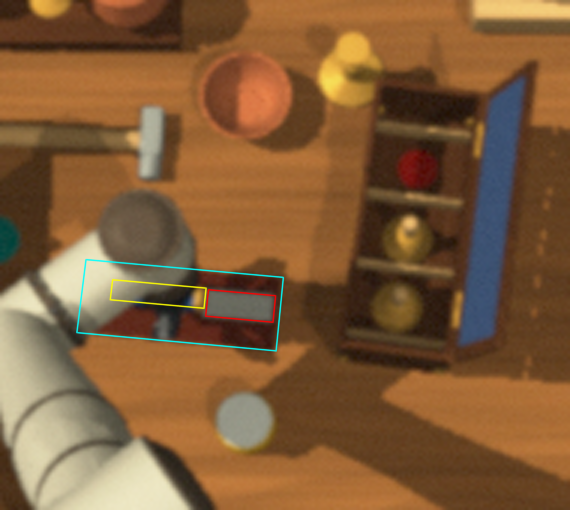

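arm_command(slide=[[0, 0, 0.012], [0, 0, 0.024], [0, 0, 0.032], [0, 0, 0.036], [0, 0, 0.039], [0, 0, 0.042], [0, 0, 0.043], [0, 0, 0.043], [0, 0, 0.043]], turn=[[0, 0, 0], [0, 0, 0], [0, 0, 0], [0, 0, 0], [0, 0, 0], [0, 0, 0], [0, 0, 0], [0, 0, 0], [0, 0, 0]], grip=[-1, -1, -1, -1, -1, -1, -1, -1, -1])

```text
time: 12.0
eef_pos: [498.8, 182.5, 8.4]
ee_rot: [-2.127, 2.312, -0.0]
force: [-0.2, -0.6, 0.2]
gripper_width: 21.9
```

arm_command(slide=[[0, 0, 0.001], [0, 0, 0.001], [0, 0, 0.001], [0, 0, 0.001], [0, 0, 0.001], [0, 0, 0.001], [0, 0, 0.001], [0, 0, -0.04], [0, 0, -0.12], [0, 0, -0.2], [0, 0, -0.26], [0, 0, -0.26]], turn=[[0, 0, 0], [0, 0, 0], [0, 0, 0], [0, 0, 0], [0, 0, 0], [0, 0, 0], [0, 0, 0], [0, 0, 0], [0, 0, 0], [0, 0, 0], [0, 0, 0], [0, 0, 0]], grip=[-1, -1, -0.2, 0.2, 0.4, 0.4, 0.4, 0.4, 0.4, 0.4, 0.4, 0.4])

```text
time: 13.2
eef_pos: [501.3, 184.0, 143.2]
ee_rot: [-2.121, 2.303, -0.003]
force: [1.2, 0.6, 0.1]
gripper_width: 60.0
```

Run:
```python
from h import *
from bench import sense
applied([0,0,.043],[0,0,0]);applied([0,0,-.26],[0,0,0])
for n in('top','side'): grab(n,n+'7')
s=sense();print(getcmd()[0],s['eef_pos'],s['force'],s['time'],s['gripper_width'])
T=(499,182.5,-94.8)
for n,(u0,v0,u1,v1),k in(('side7',(210,120,370,320),3),('top7',(175,90,405,260),3)):
    c=load(n);a=cv2.resize(c["color"][v0:v1,u0:u1],None,fx=k,fy=k,interpolation=cv2.INTER_CUBIC)
    box(c,a,rect(*T,35,115,-16,16,6),(0,0,255),k,(u0,v0)); box(c,a,rect(*T,-75,35,-12,12,35),(0,255,255),k,(u0,v0))
    cv2.imwrite(f'pics/c7_{n}.png',a)
print(step([459,380.5,150],down(-94.8)))
```

```text
[498.81251891 182.36008303 138.312     ] [498.61481293 182.51352217 138.82082547] [-0.30618629 -0.84537987 -0.48791141] 13.3 60.03362108071119
(array([-0.3883,  0.1124, -0.0234]), array([0.    , 0.    , 0.0004]))
```

View pics/c7_side7.png

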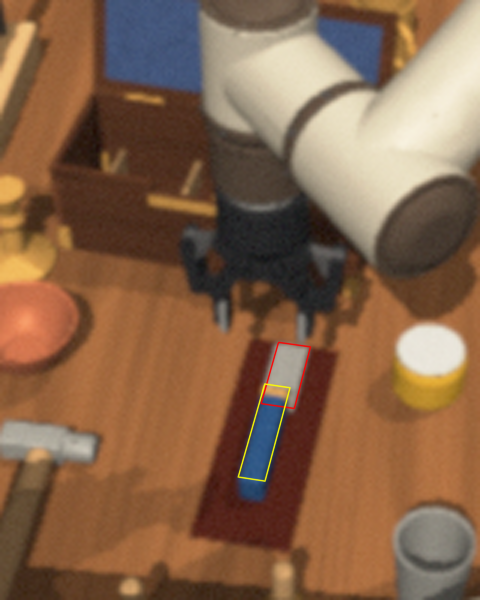

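View pics/c7_top7.png

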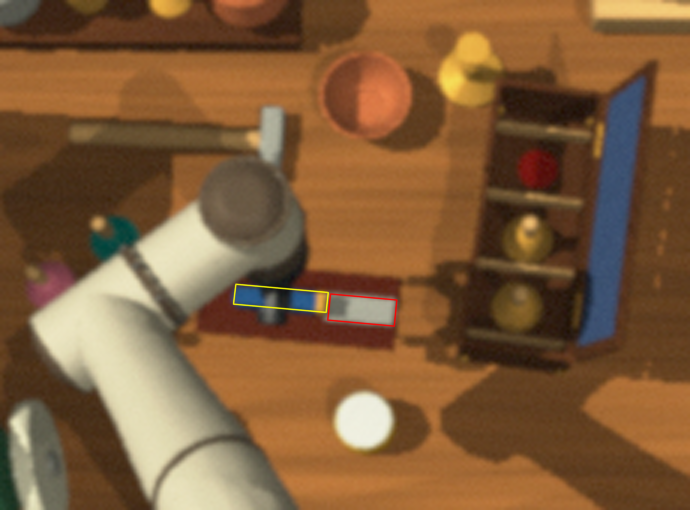

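Run:
```python
from h import *
W=cloud(load('top0'));c=load('top0')
for u,v in((190,245),(150,255),(110,260),(165,265)): print(W[v,u].round())
c=load('side0');W=cloud(c)
for u,v in((375,335),(385,380)): print(W[v,u].round())
```

```text
[294. 448. 111.]
[258. 566. 147.]
[240. 691. 157.]
[227. 525. 115.]
[296. 468. 141.]
[275. 577. 156.]
```

arm_command(slide=[[-0.1, 0.03, -0.02], [-0.19, 0.055, -0.023], [-0.28, 0.08, -0.023], [-0.36, 0.105, -0.023], [-0.388, 0.112, -0.023], [-0.388, 0.112, -0.023], [-0.388, 0.112, -0.023], [-0.388, 0.112, -0.023]], turn=[[0, 0, 0], [0, 0, 0], [0, 0, 0], [0, 0, 0], [0, 0, 0], [0, 0, 0], [0, 0, 0], [0, 0, 0]], grip=[0.4, 0.4, 0.4, 0.3, 0.2, 0.2, 0.2, 0.2], squeeze=40)

```text
time: 14.1
eef_pos: [459.0, 378.7, 149.1]
ee_rot: [2.124, -2.312, 0.0]
force: [-0.3, 0.7, 0.3]
gripper_width: 51.1
```

Run:
```python
from h import *
from bench import sense
applied([-.388,.112,-.023],[0,0,0])
for n in('top','side'): grab(n,n+'8')
s=sense();print(getcmd()[0],s['eef_pos'],s['force'],s['time'],s['gripper_width'])
b=(459,380.5)
for n,(u0,v0,u1,v1),k in(('side8',(230,180,400,380),3),):
    c=load(n);a=cv2.resize(c["color"][v0:v1,u0:u1],None,fx=k,fy=k,interpolation=cv2.INTER_CUBIC)
    for z,r in((0,30),(88,9)): box(c,a,[np.r_[b[0]+r*np.cos(t),b[1]+r*np.sin(t),z] for t in np.linspace(0,6.28,24)],(255,0,255),k,(u0,v0))
    P=s['eef_pos']; box(c,a,[P,np.r_[P[:2],88]],(0,255,0),k,(u0,v0))
    cv2.imwrite(f'pics/c8_{n}.png',a)
```

```text
[459.16365881 380.34990068 149.812     ] [459.27310958 378.98019342 149.72171012] [-0.03245877  0.21724265  0.08257935] 14.2 51.27394850133915
```

View pics/c8_side8.png

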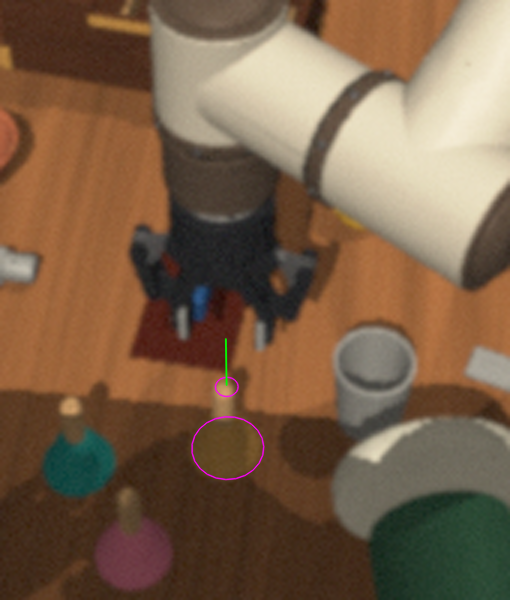

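arm_command(slide=[[0, 0, 0.05], [0, 0, 0.1], [0, 0, 0.15], [0, 0, 0.18], [0, 0, 0.196], [0, 0, 0.196], [0, 0, 0.196], [0, 0, 0.196], [0, 0, 0.196], [0, 0, 0.196], [0, 0, 0.196], [0, 0, 0.196], [0, 0, 0.196]], turn=[[0, 0, 0], [0, 0, 0], [0, 0, 0], [0, 0, 0], [0, 0, 0], [0, 0, 0], [0, 0, 0], [0, 0, 0], [0, 0, 0], [0, 0, 0], [0, 0, 0], [0, 0, 0], [0, 0, 0]], grip=[0.2, 0.2, 0.2, 0.2, 0.2, 0.2, 0, -0.3, -1, -1, -1, -1, -1], squeeze=50)

```text
time: 15.5
eef_pos: [459.5, 380.9, 52.8]
ee_rot: [-2.126, 2.31, -0.0]
force: [0.9, 0.1, 5.6]
gripper_width: 16.3
```

Run:
```python
from h import *
from bench import sense
applied([0,0,.196],[0,0,0])
s=sense();print(getcmd()[0],s['eef_pos'],s['force'],s['time'],s['gripper_width'])
for p in((459,380,200),(580,380,220),(667,-105,220),(667,-105,60)): print(p,step(p,down(-97.6)))
```

```text
[459.16365881 380.34990068  51.812     ] [459.5344495  380.92583442  52.81484424] [0.92067991 0.10310355 5.56725115] 15.5 16.27474903549086
(459, 380, 200) (array([ 0.0007,  0.0003, -0.2964]), array([0.   , 0.   , 0.047]))
(580, 380, 220) (array([-0.0194, -0.2409, -0.3364]), array([0.   , 0.   , 0.047]))
(667, -105, 220) (array([ 0.9327, -0.4951, -0.3364]), array([0.   , 0.   , 0.047]))
(667, -105, 60) (array([ 0.9327, -0.4951, -0.0164]), array([0.   , 0.   , 0.047]))
```

arm_command(slide=[[0, 0, -0.04], [0, 0, -0.12], [0, 0, -0.2], [0, 0, -0.28], [0.06, -0.03, -0.34], [0.14, -0.07, -0.356], [0.22, -0.12, -0.356], [0.3, -0.16, -0.356], [0.38, -0.2, -0.356], [0.46, -0.245, -0.356], [0.54, -0.29, -0.356], [0.62, -0.33, -0.356], [0.7, -0.37, -0.356], [0.78, -0.415, -0.356], [0.84, -0.445, -0.356], [0.89, -0.472, -0.356], [0.92, -0.488, -0.356], [0.933, -0.495, -0.356], [0.933, -0.495, -0.356], [0.933, -0.495, -0.356]], turn=[[0, 0, 0], [0, 0, 0], [0, 0, 0], [0, 0, 0], [0, 0, 0.01], [0, 0, 0.02], [0, 0, 0.03], [0, 0, 0.04], [0, 0, 0.047], [0, 0, 0.047], [0, 0, 0.047], [0, 0, 0.047], [0, 0, 0.047], [0, 0, 0.047], [0, 0, 0.047], [0, 0, 0.047], [0, 0, 0.047], [0, 0, 0.047], [0, 0, 0.047], [0, 0, 0.047]], grip=[-1, -1, -1, -1, -1, -1, -1, -1, -1, -1, -1, -1, -1, -1, -1, -1, -1, -1, -1, -1])

```text
time: 17.5
eef_pos: [666.5, -103.9, 229.5]
ee_rot: [2.071, -2.362, -0.002]
force: [-0.6, -0.2, -3.0]
gripper_width: 16.5
```

Run:
```python
from h import *
from bench import sense
applied([.933,-.495,-.356],[0,0,.047])
for n in('top','side'): grab(n,n+'9')
s=sense();print(getcmd()[0],s['eef_pos'],s['force'],s['time'],s['gripper_width'])
P=s['eef_pos']
for n,(u0,v0,u1,v1),k in(('side9',(200,60,370,240),3.4),('top9',(260,80,430,240),3.6)):
    c=load(n);a=cv2.resize(c["color"][v0:v1,u0:u1],None,fx=k,fy=k,interpolation=cv2.INTER_CUBIC)
    for z,r in((P[2]-52.8,30),): box(c,a,[np.r_[P[0]+r*np.cos(t),P[1]+r*np.sin(t),z] for t in np.linspace(0,6.28,24)],(255,0,255),k,(u0,v0))
    box(c,a,rect(667.2,-104.9,-97.6,-57,57,-40.5,40.5,8),(0,255,0),k,(u0,v0))
    cv2.imwrite(f'pics/c9_{n}.png',a)
```

```text
[ 666.95306789 -105.14166616  229.812     ] [ 666.57843774 -103.68550814  230.03824206] [-1.45597883 -1.05566671 -1.86995483] 17.6 16.414123468316347
```

View pics/c9_side9.png

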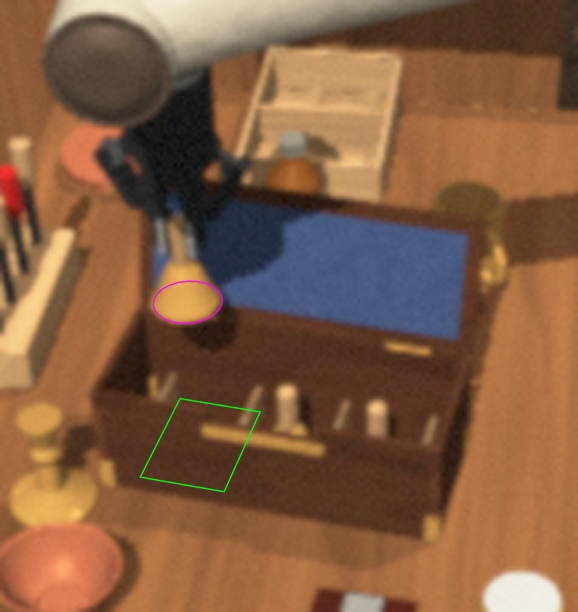

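View pics/c9_top9.png

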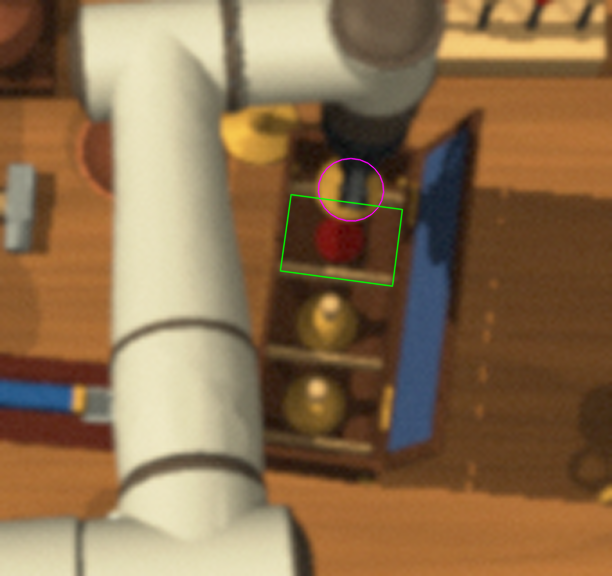

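arm_command(slide=[[0, 0, 0.06], [0, 0, 0.13], [0, 0, 0.2], [0, 0, 0.25], [0, 0, 0.29], [0, 0, 0.31], [0, 0, 0.325], [0, 0, 0.33], [0, 0, 0.33], [0, 0, 0.33]], turn=[[0, 0, 0], [0, 0, 0], [0, 0, 0], [0, 0, 0], [0, 0, 0], [0, 0, 0], [0, 0, 0], [0, 0, 0], [0, 0, 0], [0, 0, 0]], grip=[-1, -1, -1, -1, -1, -1, -1, -1, -1, -1])

```text
time: 18.6
eef_pos: [667.6, -105.0, 66.0]
ee_rot: [-2.069, 2.362, -0.002]
force: [-0.9, 0.5, -2.9]
gripper_width: 16.7
```

arm_command(slide=[[0, 0, 0.001], [0, 0, 0.002], [0, 0, 0.003], [0, 0, 0.004], [0, 0, 0.004]], turn=[[0, 0, 0], [0, 0, 0], [0, 0, 0], [0, 0, 0], [0, 0, 0]], grip=[-1, -1, -1, -1, -1])

```text
time: 19.1
eef_pos: [666.8, -105.1, 62.7]
ee_rot: [2.069, -2.363, -0.0]
force: [-1.0, 1.6, -1.7]
gripper_width: 16.6
```

arm_command(slide=[[0, 0, 0.0007], [0, 0, 0.0014], [0, 0, 0.0014], [0, 0, 0.002], [0, 0, 0.002]], turn=[[0, 0, 0], [0, 0, 0], [0, 0, 0], [0, 0, 0], [0, 0, 0]], grip=[-1, -1, -1, -1, -1])

```text
time: 19.6
eef_pos: [666.9, -105.1, 61.8]
ee_rot: [2.07, -2.363, -0.0]
force: [0.9, -0.4, -3.2]
gripper_width: 16.7
```

arm_command(slide=[[0, 0, 0.0007], [0, 0, 0.0014], [0, 0, 0.002], [0, 0, 0.002], [0, 0, 0.002]], turn=[[0, 0, 0], [0, 0, 0], [0, 0, 0], [0, 0, 0], [0, 0, 0]], grip=[-1, -1, -1, -1, -1])

```text
time: 20.1
eef_pos: [666.9, -105.1, 60.9]
ee_rot: [-2.07, 2.363, -0.0]
force: [0.2, -0.2, -1.2]
gripper_width: 16.6
```

arm_command(slide=[[0, 0, 0.0007], [0, 0, 0.0014], [0, 0, 0.0014], [0, 0, 0.0014]], turn=[[0, 0, 0], [0, 0, 0], [0, 0, 0], [0, 0, 0]], grip=[-1, -1, -1, -1])

```text
time: 20.5
eef_pos: [667.1, -105.2, 60.8]
ee_rot: [-2.07, 2.363, -0.001]
force: [-1.7, 0.2, 3.5]
gripper_width: 16.4
```

Contact: the force went from about -2 to +3.5 N and the height stopped changing. Releasing gradually, then rising.

arm_command(slide=[[0, 0, 0], [0, 0, 0], [0, 0, 0], [0, 0, 0], [0, 0, 0], [0, 0, -0.01], [0, 0, -0.04], [0, 0, -0.1], [0, 0, -0.18], [0, 0, -0.26], [0, 0, -0.34], [0, 0, -0.4], [0, 0, -0.4]], turn=[[0, 0, 0], [0, 0, 0], [0, 0, 0], [0, 0, 0], [0, 0, 0], [0, 0, 0], [0, 0, 0], [0, 0, 0], [0, 0, 0], [0, 0, 0], [0, 0, 0], [0, 0, 0], [0, 0, 0]], grip=[-0.6, -0.45, -0.2, 0.05, 0.05, 0.05, 0.05, 0.05, 0.05, 0.05, 0.05, 0.05, 0.05])

```text
time: 21.8
eef_pos: [669.3, -105.6, 268.5]
ee_rot: [-2.064, 2.356, -0.015]
force: [0.4, 0.1, -0.2]
gripper_width: 44.9
```

arm_command(slide=[[-0.1, 0, 0], [-0.2, 0, 0], [-0.3, 0, 0], [-0.4, 0, 0], [-0.5, 0.05, 0], [-0.56, 0.1, 0], [-0.6, 0.15, 0], [-0.6, 0.2, 0], [-0.6, 0.2, 0]], turn=[[0, 0, 0], [0, 0, 0], [0, 0, 0], [0, 0, 0], [0, 0, 0], [0, 0, 0], [0, 0, 0], [0, 0, 0], [0, 0, 0]], grip=[0.05, 0.05, 0.05, 0.05, 0.05, 0.05, 0.05, 0.05, 0.05])

```text
time: 22.7
eef_pos: [604.9, 206.7, 261.5]
ee_rot: [-2.073, 2.36, 0.001]
force: [0.1, 0.4, -0.1]
gripper_width: 45.1
```

Run:
```python
from h import *
from bench import sense
s=sense();print(s['eef_pos'],s['force'],s['time'],s['gripper_width'])
T=(499,182.5,-94.8)
for n,(u0,v0,u1,v1),k in(('side',(180,60,400,260),3),('top',(160,80,430,260),2.9)):
    c=grab(n,n+'10');c=load(n+'10');a=cv2.resize(c["color"][v0:v1,u0:u1],None,fx=k,fy=k,interpolation=cv2.INTER_CUBIC)
    cv2.imwrite(f'pics/c10_{n}.png',a)
```

```text
[604.87051793 206.74146718 261.50298267] [ 0.10395951  0.43040513 -0.13236611] 22.7 45.05007437940142
```

View pics/c10_side.png

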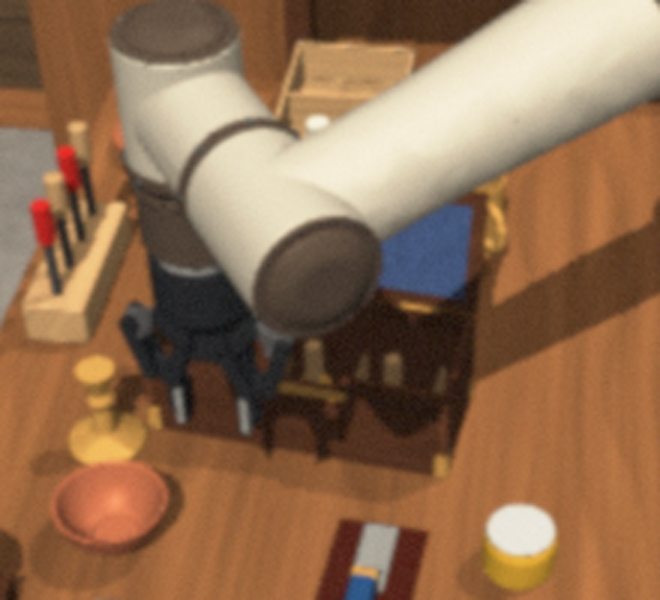

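View pics/c10_top.png

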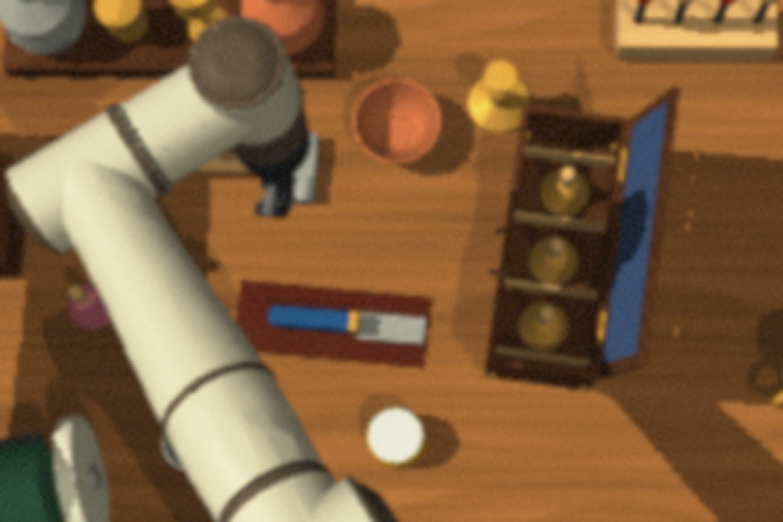

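Three bells stand upright in their compartments: the spare at (565,190), the others at (553,260) and (543,325). The lid is open, the tool lies along its pad at (345,322), and the gripper is clear.

arm_command(slide=[[0, 0, 0], [0, 0, 0], [0, 0, 0], [0, 0, 0]], turn=[[0, 0, 0], [0, 0, 0], [0, 0, 0], [0, 0, 0]], grip=[0.05, 0.05, 0.05, 0.05])

```text
time: 23.2
eef_pos: [607.7, 205.1, 259.8]
ee_rot: [2.068, -2.364, -0.0]
force: [-0.5, 0.0, 0.6]
gripper_width: 44.9
```

```bash
python3 -c "
from bench import bot,sense
print(sense()['time'],sense()['qvel'].round(4)); print(bot.close_job())"
```

```text
23.2 [ 0.0038 -0.0021 -0.0025  0.0004  0.0012 -0.0004]
the job is handed in; nothing more can be done
None
```

The job is done and handed in at 23.2 s. I slid the blade into the notch, levered the lid up with it and swung it back to about 104°. The tool then went back on its pad, and the spare brass bell went into the empty far compartment (cell2).

**Last checks:**
- **Case:** the final top picture shows the lid still open and three upright bells, with the original two apparently unmoved.
- **Tool:** it lies flat along the pad's axis. An overlay of the intended pose matched to within a few mm.
- **Bell:** it touched down gently, with a force change of about 5 N.
- **Robot and forces:** the gripper is clear, the arm is at rest, and the forces I read stayed below 7 N.

The final side view was partly blocked by the arm, so the spare bell's upright stance rests on the top view and the contact readings. No check failed or disagreed.

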